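Unstack the morning's cultures onto their instruments

ROBOT

A 6-joint arm with a two-finger parallel gripper is mounted at the origin on the work surface. World frame = base frame: x ahead of the robot, y to its left, z up, the work surface at z = 0. Lengths are in m, angles in degrees, forces in N, time in s.
With the tool pointing down it reaches from about 0.4 to 0.825 m from the base axis. Payload 7 kg.
Tool frame: the origin (TCP) lies midway between the tips of the shut fingers; the grasp point (between the pads) lies 19 mm behind it; z points along the fingers, y is the line along which they close (so a half turn about z gives the same grasp; the last joint's range is limited). The gripper opens to 88 mm and grips with 3 to 60 N. Pads are 19 mm wide; open, the fingers measure 130 mm over their backs; the gripper's body (78 mm by 193 mm) begins 47 mm behind the grasp point.
Start: joints at [80.85, 20.546, 0.682, 0, -70.136, -16.507], TCP at [0.292, 0.608, 0.227] pointing down, gripper open.
Joint ranges: [-176.03, 176.03], [-82.01, 121.73], [-58.28, 71.71], [-173.87, 95.51], [-174.79, -0.11], [-173.66, 173.66]. Speed limits (degrees/s): [136.94, 136.94, 172.46, 180, 180, 180].

INTERFACE

Orientations are given as [roll, pitch, yaw] about the fixed x, y, z axes, in that order (R = Rz(yaw) Ry(pitch) Rx(roll)).
In Python, from plant import r gives the robot as it stands. The module is installed in compiled form; this text tells all that it offers.
- The arm moves only by the tool play_rows, never from a script. Its argument "rows" is a list of rows, each an object with "slide": the shift along the tool's x, y, z as a fraction of full scale, a list of three; "delta_rot": the turn, a rotation vector about the tool's x, y, z as a fraction of full scale, a list of three; "fingers": the opening, from -1 (shut) to 1 (fully open). In form: [{"slide": [x, y, z], "delta_rot": [rx, ry, rz], "fingers": fingers}, ...]. A call has 1 to 8 rows; each row shifts and turns the commanded pose from where the row before left it, along the tool's axes as they then stand; what a row does not reach is not made up. Full scale, the value 1, is 0.15 m for a shift and 0.08 rad for a turn. A row lasts 1/8 s, in which the tool goes at most 62.5 mm and 10.7 degrees, less where a joint would pass 70% of its speed; a pose out of reach is approached as far as the arm can. A call with a number of a shift or a turn outside -1 to 1 is refused whole. A call with a gripper value outside its range is refused whole. The fingers move at their own pace and stop on an object; "squeeze" is the grip in N (left out, the last holds). Time passes only in rows, so rows that do not move let the fingers close. It gives the time, the measured TCP pose, the force, the opening and the grip force at its end, in the units of the state.
- r.get_state(): the state, without advancing time (a new reading comes with each control period).
- r.capture(name): name is "scene" or "top" or "wrist"; returns a dict with "image" (480x640x3 uint8, blue, green, red), "fx", "fy", "cx", "cy" (pixels), "R" (3x3) and "t" (3): a world point X has camera coordinates R X + t; the wrist camera has in their place "T_tool_cam" (4x4, takes a point from camera to tool coordinates, whose origin is the TCP and whose axes are the flange's). Camera axes: x right, y down, z forward; pixel columns grow to the right and rows downward; lengths in m; the calibration is good to about 2 mm. The wrist camera is an equidistant fisheye: a pixel r from the principal point sees the ray r / f radians off the axis. A picture is of the moment at which its call begins: read the wrist's pose just before it. There is no depth.
- r.close_job(): hands the job in; it is judged then, once.
The state is a dict: "time_s": time; "joints": joint angles; "qd": joint speeds; "joint_torque": joint torques, N m; "tcp_pos": TCP position; "eef_rot": TCP orientation; "contact_force": force on the tool from outside, world axes, zero at the start; "moment": the same for the moment, N m; "gripper_width": finger opening in m; "gripper_force": force on a finger pad.
Only numpy, scipy, OpenCV 4.12 (cv2) and the standard library are available. Lean on these libraries where they do the work, as an engineer would, in place of code of your own. Each camera call takes 0.05 s, during which the arm holds its last target. There are 200 camera calls.

TASK

The morning's cultures have come from the incubator in one stack: three lidded dishes of different size on a flat culture flask. Take the stack apart and set each on its own instrument: the smallest dish in the middle of the balance pan, the middle-sized one centred on the lit round window of the colony counter, the largest centred on the platter of the plating turntable, and the flask flat in the middle of the shaker platform with its length along the platform's long side. Leave everything lying flat the right way up, never tip a dish or the flask over, and do not knock over or push away the sample bottle that stands among the instruments.

Things in the scene. Friction and masses are not known exactly. Their poses are not given: they have to be found in the camera images.
- dish_small_mid (a point): Smallest dish, on top of the stack: a closed round culture dish (lid fixed), outside diameter 35 mm, height 12 mm, about 14 g, whitish rim and tan agar. Point at its centre, half-way up (6 mm above its underside); z up. It lies on the middle-sized dish, up to 4 mm off its centre, so that below it there is a ledge about 7 mm wide.
- dish_medium_mid (a point): Middle-sized dish, second from the top: closed round filter dish, outside diameter 50 mm, height 14 mm, about 22 g, tan agar with a white gridded membrane disc on it. Point at its centre, half-way up (7 mm above its underside); z up. It lies on the largest dish, up to 4 mm off its centre (ledge about 5 mm wide below it).
- dish_large_mid (a point): Largest dish, third from the top: closed round culture dish, outside diameter 60 mm, height 16 mm, about 30 g, tan agar. Point at its centre, half-way up (8 mm above its underside); z up. It lies on the flask's body, up to 4 mm off its centre, and overhangs it on both long sides.
- flask_mid (a point): Culture flask, lying flat on the bench at the bottom of the stack: clear flat bottle with a body 72 mm long (x), 44 mm wide (y) and 25 mm high, and a neck with a blue screw cap (22 mm across) that reaches to 66 mm from the body's centre along +x; about 60 g. Point at the centre of the body, half-way up (12.5 mm above its underside); x towards the cap, z up. To be gripped across its 44 mm width.
- balance_pan (a point): Centre of the upper face of the balance's round steel pan (diameter 92 mm, 55 mm above the bench). The balance is a flat white box 180 x 120 mm, fixed to the bench, with display and keys at its -x end, lower than the pan. z up.
- counter_window (a point): Centre of the upper face of the colony counter's lit round white window (diameter 120 mm, 70 mm above the bench, grid lines and a centring ring 53 mm across in the middle, flush). The counter is a white light box 205 x 180 mm, fixed, with a key panel at its -x end, lower than the window. z up.
- turntable_top (a point): Centre of the upper face of the plating turntable's round aluminium platter (diameter 100 mm, 56 mm above the bench, with engraved rings 63 and 91 mm across). The foot is fixed; the platter can turn, with a little friction, about the vertical. z up.
- shaker_platform (a point): Centre of the upper face of the shaker's platform, which has a flat dark non-slip mat (platform 170 mm long along x, 130 mm wide along y, 87 mm above the bench, no rim). The shaker stands still, is fixed, has a grey housing 215 x 165 mm and control knobs at its -x end. z up.
- bottle_mid (a point): Bystander: small amber sample bottle with blue cap, diameter 44 mm, height 85 mm, loose, upright on the bench between the instruments. Point on its axis 42 mm above the bench.
There are look-alikes about, which are no part of the job. What is shaped like the part that bears dish_medium_mid but green or red is not meant. What is shaped like the part that bears bottle_mid but green is not meant.

How it is judged (in metres and radians):
At the end, for the whole second after the job is handed in: Smallest dish within 12 mm of the pan centre, middle dish 12 mm of the window centre, largest 10 mm of the platter centre, flask 15 mm of the platform centre and 0.2 rad of its long side; all flat (0.12 rad), right way up, at rest, released; bottle upright within 40 mm of its start (horizontal distance between dish_small_mid and balance_pan below 0.012 m and z of dish_small_mid in the frame of balance_pan between 0.002 and 0.01 m and angle between each of dish_small_mid, dish_medium_mid, dish_large_mid, flask_mid's own z axis and vertical below 0.12 rad and linear speed of each of dish_small, dish_medium, dish_large, flask below 0.02 m/s and angular speed of each of dish_small, dish_medium, dish_large, flask below 0.3 rad/s and contact force between the fingers and dish_small below 0.05 N and horizontal distance between dish_medium_mid and counter_window below 0.012 m and z of dish_medium_mid in the frame of counter_window between 0.003 and 0.011 m and contact force between the fingers and dish_medium below 0.05 N and horizontal distance between dish_large_mid and turntable_top below 0.01 m and z of dish_large_mid in the frame of turntable_top between 0.004 and 0.012 m and contact force between the fingers and dish_large below 0.05 N and horizontal distance between flask_mid and shaker_platform below 0.015 m and z of flask_mid in the frame of shaker_platform between 0.0085 and 0.0165 m and contact force between the fingers and flask below 0.05 N and angle between the x axis of flask_mid and the x axis of shaker_platform, either way round below 0.2 rad and angle between bottle_mid's own z axis and vertical below 0.2 rad and distance of bottle_mid from where it was at the start of the episode below 0.04 m); the robot touches nothing.
It fails at once if A dish or the flask is tipped over (tilted more than 1 rad) (angle between any of dish_small_mid, dish_medium_mid, dish_large_mid, flask_mid's own z axis and vertical above 1 rad).
It fails at once if The sample bottle is knocked over (tilted more than 0.7 rad) or pushed more than 40 mm away (angle between bottle_mid's own z axis and vertical above 0.7 rad or distance of bottle_mid from where it was at the start of the episode above 0.04 m).
It also fails if it takes over 112 s, if anything falls off the work surface, if the arm or the gripper's body presses on something with over 40 N, if the wrist force passes 120 N, or if a joint passes its speed limit or range.

## Working session

There is one attempt and no reset: what is moved stays moved. The work goes in short steps, Python scripts to look and compute and a tool call to move; the robot and the scene stay as the last step left them, time stands still between calls to the robot, and variables do not carry over. Pictures are saved under pics/ and viewed, at most 14 in all, crops included, and the job is handed in when it is done.

Besides the shell and the picture viewer there is one more tool, called by a JSON object that holds its "name" and its "arguments". play_rows: Moves the arm, as the interface text tells. Shift numbers are shares of 0.15 m and turn numbers shares of 0.08 rad, none past 1 either way. Its arguments: {"type":"object","properties":{"rows":{"type":"array"},"squeeze":{"type":"number"}},"required":["rows"]}

```bash
mkdir -p pics
cat > h.py <<'E'
from plant import r
import cv2, numpy as np
from scipy.spatial.transform import Rotation as Ro
def back(c,u,v,z):
    R=np.array(c["R"]);t=np.array(c["t"]).ravel()
    d=R.T@np.array([(u-c["cx"])/c["fx"],(v-c["cy"])/c["fy"],1]);o=-R.T@t
    return o+d*(z-o[2])/d[2]
def proj(c,X):
    p=np.array(c["R"])@np.array(X)+np.array(c["t"]).ravel()
    return c["fx"]*p[0]/p[2]+c["cx"],c["fy"]*p[1]/p[2]+c["cy"]
E
python3 - <<'E'
from h import *
import pickle
s=r.get_state();print(s)
for n in("scene","top"):
    c=r.capture(n);cv2.imwrite(f"pics/{n}0.png",c["image"]);pickle.dump(c,open(n+".pkl","wb"))
    print(n,c["fx"],c["cx"],c["cy"],-np.array(c["R"]).T@np.array(c["t"]).ravel(),np.array(c["R"]).round(3).tolist())
E
```

```text
{'time_s': 0.0, 'joints': array([ 8.08519046e+01,  2.05930790e+01,  6.33395421e-01, -2.23756196e-02,
       -7.01362159e+01, -1.65078057e+01]), 'qd': array([ 0.10910728, -0.18023392,  0.03071871, -0.00251561, -0.0569909 ,
       -0.05517167]), 'joint_torque': array([-1.11808067e-04, -5.82728577e+01,  2.93045461e+01,  6.99710771e+00,
        6.76569500e-03, -1.66954387e-04]), 'tcp_pos': array([0.29203928, 0.60799746, 0.22559417]), 'eef_rot': array([ 1.79902076e+02, -7.08516144e-03, -2.56635155e+01]), 'contact_force': array([ 0.69256338, -0.48311317,  0.50655311]), 'moment': array([-0.04641715, -0.0609469 ,  0.01843981]), 'gripper_force': 0.0, 'gripper_width': 0.08779603499834894}
scene 452.7544403902059 318.33309685040433 234.6769627039148 [0.89708477 0.66264618 0.60601636] [[-0.896, 0.445, 0.011], [0.246, 0.516, -0.821], [-0.37, -0.732, -0.571]]
top 623.0850021057132 321.8920767017367 244.66967778512281 [ 0.28611286 -0.01086304  1.27341335] [[0.005, -1.0, 0.003], [-0.973, -0.006, -0.232], [0.232, -0.001, -0.973]]
```

View pics/scene0.png

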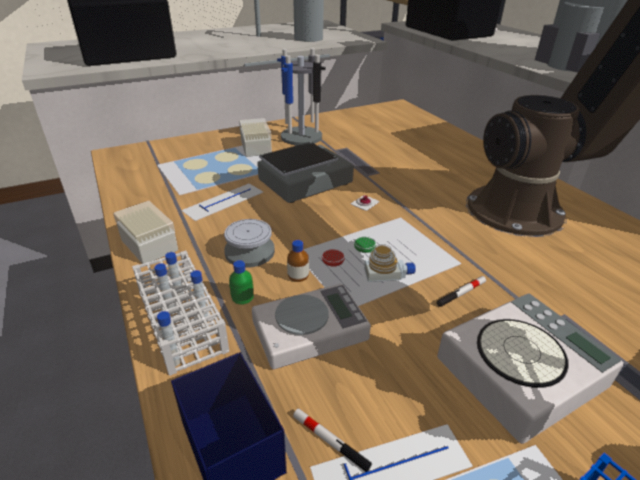

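View pics/top0.png

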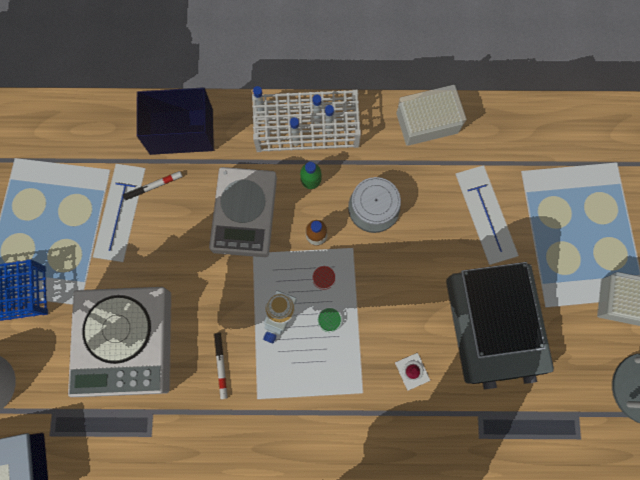

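The top view looks down with +x up and +y left:
- Stack at (279,308); amber bottle, the bystander, at (316,232); balance pan at (243,201).
- Counter window at (117,328), turntable at (375,203), shaker at (503,308).
- Look-alikes: red disc at (323,277), green disc at (330,320) and green bottle at (311,175).

The dish I want is the tan one in the stack at (279,305), because the other discs are red and green. I'll check this in one enlarged crop.

Run:
```python
from h import *
import pickle
T=pickle.load(open("top.pkl","rb"));S=pickle.load(open("scene.pkl","rb"))
def crop(c,u,v,w,h,W,H):
    return cv2.resize(c["image"][v-h//2:v+h//2,u-w//2:u+w//2],(W,H),interpolation=cv2.INTER_CUBIC)
a=crop(T,278,312,50,50,400,400)
b=crop(S,388,260,66,66,400,400)
c=crop(T,243,205,100,50,400,200); d=crop(T,117,328,100,50,400,200)
cv2.imwrite("pics/crop1.png",np.vstack([np.hstack([a,b]),np.hstack([c,d])]))
for n,u,v,z in[("small",279,304,.067),("pan",243,201,.055),("win",117,328,.07),("tt",375.5,203,.056),("bottle",316,228,.085)]: print(n,back(T,u,v,z).round(4))
for n,u,v,z in[("small",383,252,.067),("pan",302,313,.055),("win",522,350,.07),("tt",248,233,.056),("bottle",298,246,.085)]: print(n,"S",back(S,u,v,z).round(4))
for q in[(455,272),(532,263),(549,371),(472,384)]: print("shk",back(T,*q,.087).round(4))
for q in[(488,268),(533,266),(545,352),(487,355)]: print("shk",back(T,*q,.087).round(4))
```

```text
small [0.4545 0.0703 0.067 ]
pan [0.6673 0.1492 0.055 ]
win [0.4059 0.3805 0.07  ]
tt [ 0.6645 -0.1215  0.056 ]
bottle [ 0.6032 -0.0007  0.085 ]
small S [0.4588 0.0805 0.067 ]
pan S [0.669  0.1536 0.055 ]
win S [0.406  0.3854 0.07  ]
tt S [ 0.6731 -0.1128  0.056 ]
bottle S [0.6121 0.0121 0.085 ]
shk [ 0.5161 -0.2708  0.087 ]
shk [ 0.5348 -0.4215  0.087 ]
shk [ 0.3288 -0.4383  0.087 ]
shk [ 0.3043 -0.2931  0.087 ]
shk [ 0.5243 -0.3352  0.087 ]
shk [ 0.5288 -0.423   0.087 ]
shk [ 0.3638 -0.4335  0.087 ]
shk [ 0.3577 -0.324   0.087 ]
```

View pics/crop1.png

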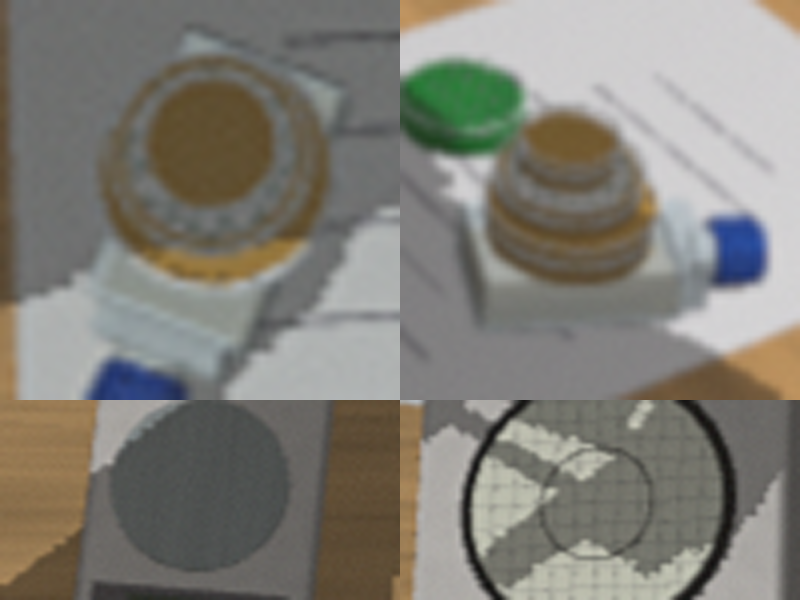

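The crop shows the tan stack: small dish at (279.5,304.8) in the top view, and blue cap below and left of it. The flask axis is about -21° and the green disc is clearly separate. I'll fly to the stack and use the wrist camera on the way.

{"name": "play_rows", "arguments": {"rows": [{"slide": [0.25, 0.275, 0], "delta_rot": [0, 0, 0], "fingers": 1}, {"slide": [0.25, 0.275, 0], "delta_rot": [0, 0, 0], "fingers": 1}, {"slide": [0.25, 0.275, 0], "delta_rot": [0, 0, 0], "fingers": 1}, {"slide": [0.25, 0.275, 0], "delta_rot": [0, 0, 0], "fingers": 1}, {"slide": [0.25, 0.275, 0], "delta_rot": [0, 0, 0], "fingers": 1}, {"slide": [0, 0, 0], "delta_rot": [0, 0, 0], "fingers": 1}, {"slide": [0, 0, 0], "delta_rot": [0, 0, 0], "fingers": 1}], "squeeze": 8}}

```text
time_s: 0.98
tcp_pos: [0.3721, 0.3413, 0.2267]
eef_rot: [-180.0, 0.0, -25.7]
contact_force: [0.0, -0.1, 0.0]
gripper_width: 0.0874
gripper_force: 0.0
```

```bash
cat >> h.py <<'E'
import pickle
def snap(n):
    s=r.get_state();c=r.capture("wrist");c["p"]=np.array(s["tcp_pos"]);c["rot"]=np.array(s["eef_rot"])
    cv2.imwrite(f"pics/{n}.png",c["image"]);pickle.dump(c,open(n+".pkl","wb"));return c
def wr(c): 
    T=np.eye(4);T[:3,:3]=Ro.from_euler("xyz",c["rot"],degrees=True).as_matrix();T[:3,3]=c["p"];return T@np.array(c["T_tool_cam"])
def wback(c,u,v,z):
    x=(u-c["cx"])/c["fx"];y=(v-c["cy"])/c["fy"];th=np.hypot(x,y)
    d=np.array([x/th*np.sin(th),y/th*np.sin(th),np.cos(th)]) if th>0 else np.array([0,0,1.])
    T=wr(c);d=T[:3,:3]@d;o=T[:3,3];return o+d*(z-o[2])/d[2]
def rectify(c,x0,x1,y0,y1,z,mm=1.0):
    # metric top-down map of plane z: rows go -x, cols go -y (like top view)
    X=np.arange(x1,x0,-mm/1e3);Y=np.arange(y1,y0,-mm/1e3)
    P=np.stack(np.meshgrid(X,Y,indexing="ij")+(np.full((len(X),len(Y)),z),),-1)
    T=np.linalg.inv(wr(c));q=P@T[:3,:3].T+T[:3,3]
    rho=np.hypot(q[...,0],q[...,1]);th=np.arctan2(rho,q[...,2])
    u=c["cx"]+c["fx"]*th*q[...,0]/rho;v=c["cy"]+c["fy"]*th*q[...,1]/rho
    return cv2.remap(c["image"],u.astype(np.float32),v.astype(np.float32),cv2.INTER_CUBIC)
def plan(x,y,z,yaw=None):
    s=r.get_state();p=s["tcp_pos"];R=Ro.from_euler("xyz",s["eef_rot"],degrees=True)
    d=R.inv().apply(np.array([x,y,z])-p)/.15
    print("p",p.round(4),"rot",s["eef_rot"].round(2),"slide",d.round(3),"rows",(np.linalg.norm(d)/.38).round(1),"F",s["contact_force"].round(1),"g",round(s["gripper_width"],4),round(s["gripper_force"],1),"t",s["time_s"])
    if yaw is not None: print("rotz total",round(-np.radians(yaw-s["eef_rot"][2])/.08,2))
E
python3 - <<'E'
from h import *
c=snap("w1");print(c["p"],c["rot"],c["fx"],c["cx"],c["cy"],np.array(c["T_tool_cam"]).round(4).tolist())
plan(.455,.072,.2,-21)
E
```

```text
[0.37214604 0.34133175 0.2267009 ] [-1.79972472e+02  2.01300401e-03 -2.56984414e+01] 371.64829954431775 324.95369773719904 241.24062722117125 [[0.0003, -0.9567, -0.2911, 0.0781], [1.0, 0.0001, 0.0007, 0.0009], [-0.0006, -0.2911, 0.9567, -0.1586], [0.0, 0.0, 0.0, 1.0]]
p [0.372  0.3418 0.2265] rot [-179.99    0.    -25.66] slide [1.278 1.382 0.177] rows 5.0 F [ 0.6  0.1 -0.2] g 0.0878 0.0 t 1.025
rotz total -1.02
```

View pics/w1.png

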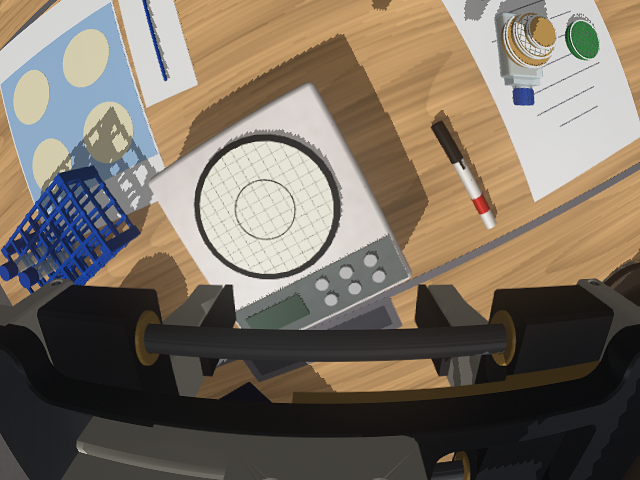

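The window ring is at (265,209) in the wrist view. Next I go to the stack, stopping 50 mm short along tool x so that it stays in view.

{"name": "play_rows", "arguments": {"rows": [{"slide": [0.19, 0.276, 0], "delta_rot": [0, 0, -0.2], "fingers": 1}, {"slide": [0.19, 0.276, 0], "delta_rot": [0, 0, -0.2], "fingers": 1}, {"slide": [0.19, 0.276, 0], "delta_rot": [0, 0, -0.2], "fingers": 1}, {"slide": [0.19, 0.276, 0], "delta_rot": [0, 0, -0.2], "fingers": 1}, {"slide": [0.19, 0.276, 0], "delta_rot": [0, 0, -0.2], "fingers": 1}, {"slide": [0, 0, 0], "delta_rot": [0, 0, 0], "fingers": 1}, {"slide": [0, 0, 0], "delta_rot": [0, 0, 0], "fingers": 1}]}}

```text
time_s: 1.9
tcp_pos: [0.419, 0.0952, 0.2264]
eef_rot: [180.0, 0.0, -21.1]
contact_force: [0.6, 1.2, -0.2]
gripper_width: 0.0877
gripper_force: 0.0
```

Run:
```python
from h import *
c=snap("w2");print(c["p"],c["rot"])
w=pickle.load(open("w1.pkl","rb"));print("win",wback(w,265,209,.07),wback(w,267,205,.07))
a=rectify(c,.40,.50,.02,.12,.067,.25)
b=rectify(w,.34,.47,.32,.45,.07,.325)
f=rectify(c,.36,.52,.0,.16,.025,.8)
i=np.full((600,800,3),0,np.uint8);i[:400,:400]=a;i[:400,400:]=b;i[400:,:200]=f
g=c["image"][0:400:2,0:640:2];i[400:,200:520]=g;cv2.imwrite("pics/c2.png",i)
```

```text
[0.41901725 0.09520429 0.22641619] [ 1.79988293e+02  8.06429630e-03 -2.10773514e+01]
win [0.40482599 0.38255375 0.07      ] [0.40719874 0.37929869 0.07      ]Traceback (most recent call last):
  File "<stdin>", line 7, in <module>
ValueError: could not broadcast input array from shape (400,401,3) into shape (400,400,3)
```

Run:
```python
from h import *
c=pickle.load(open("w2.pkl","rb"))
w=pickle.load(open("w1.pkl","rb"))
z=lambda m,n:cv2.resize(m,(n,n))
a=rectify(c,.40,.50,.02,.12,.067,.25)
b=rectify(w,.34,.47,.32,.45,.07,.325)
f=rectify(c,.34,.54,.0,.2,.025,.5)
i=np.zeros((600,800,3),np.uint8);i[:400,:400]=z(a,400);i[:200,400:600]=z(b,200);i[200:,400:]=z(f,400)
i[400:,:320]=c["image"][0:400:2,0:640:2];cv2.imwrite("pics/c2.png",i)
```

```text
(no output)
```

View pics/c2.png

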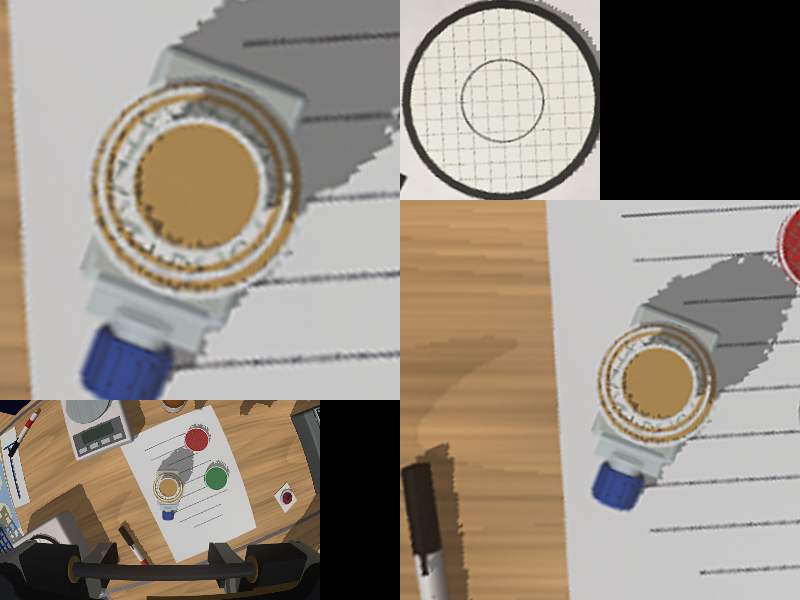

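The wrist image agrees with the top camera. The small dish is at (.4543,.0708), the window at (.405,.383), and the flask axis is at about -20°.

Run:
```python
from h import *
plan(.4543,.0708,.058,-20.5)
```

```text
p [0.4189 0.0955 0.2264] rot [ 1.7999e+02  1.0000e-02 -2.1020e+01] slide [0.28  0.069 1.123] rows 3.1 F [ 0.8 -0.8 -0.3] g 0.0876 0.0 t 1.95
rotz total -0.11
```

{"name": "play_rows", "arguments": {"rows": [{"slide": [0.28, 0.069, 0], "delta_rot": [0, 0, -0.1], "fingers": 0.4}, {"slide": [0, 0, 0.35], "delta_rot": [0, 0, 0], "fingers": 0.2}, {"slide": [0, 0, 0.35], "delta_rot": [0, 0, 0], "fingers": 0.2}, {"slide": [0, 0, 0.25], "delta_rot": [0, 0, 0], "fingers": 0.2}, {"slide": [0, 0, 0.12], "delta_rot": [0, 0, 0], "fingers": 0.2}, {"slide": [0, 0, 0.05], "delta_rot": [0, 0, 0], "fingers": 0.2}, {"slide": [0, 0, 0], "delta_rot": [0, 0, 0], "fingers": 0.2}]}}

```text
time_s: 2.82
tcp_pos: [0.4543, 0.0706, 0.0585]
eef_rot: [180.0, 0.0, -20.5]
contact_force: [0.4, 0.1, 0.0]
gripper_width: 0.0528
gripper_force: 0.0
```

Run:
```python
from h import *
plan(.4543,.0708,.058,-20.5)
c=snap("w3")
cv2.imwrite("pics/c3.png",np.hstack([c["image"][120:420,100:540],]))
```

```text
p [0.4543 0.0706 0.0585] rot [ 1.7997e+02  2.0000e-02 -2.0530e+01] slide [-0.    -0.002  0.003] rows 0.0 F [0.4 0.1 0. ] g 0.0528 0.0 t 2.825
rotz total -0.01
```

View pics/c3.png

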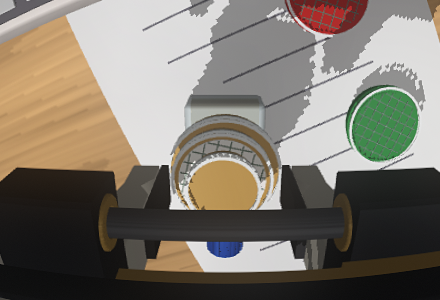

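The fingers stand evenly either side of the small dish, seen at (223,190) in the crop. I close and lift.

{"name": "play_rows", "arguments": {"rows": [{"slide": [0, 0, 0], "delta_rot": [0, 0, 0], "fingers": -0.4}, {"slide": [0, 0, 0], "delta_rot": [0, 0, 0], "fingers": -0.4}, {"slide": [0, 0, 0], "delta_rot": [0, 0, 0], "fingers": -0.4}, {"slide": [0, 0, -0.03], "delta_rot": [0, 0, 0], "fingers": -0.4}, {"slide": [0, 0, -0.1], "delta_rot": [0, 0, 0], "fingers": -0.4}, {"slide": [0, 0, -0.3], "delta_rot": [0, 0, 0], "fingers": -0.4}, {"slide": [0, 0, -0.3], "delta_rot": [0, 0, 0], "fingers": -0.4}, {"slide": [0, 0, 0], "delta_rot": [0, 0, 0], "fingers": -0.4}], "squeeze": 8}}

```text
time_s: 3.88
tcp_pos: [0.4562, 0.0706, 0.1718]
eef_rot: [-179.7, -0.3, -20.6]
contact_force: [0.2, 0.1, -0.7]
gripper_width: 0.0346
gripper_force: 8.0
```

Run:
```python
from h import *
plan(.62,.17,.17)
```

```text
p [0.4562 0.0706 0.1718] rot [-179.7    -0.28  -20.59] slide [ 0.789 -1.004  0.021] rows 3.4 F [ 0.2  0.1 -0.7] g 0.0346 8.0 t 3.875
```

The grip is at 34.6 mm, so the small dish is held. Next is the approach to the balance.

{"name": "play_rows", "arguments": {"rows": [{"slide": [0.2, -0.25, 0], "delta_rot": [0, 0, 0], "fingers": -0.4}, {"slide": [0.2, -0.25, 0], "delta_rot": [0, 0, 0], "fingers": -0.4}, {"slide": [0.2, -0.25, 0], "delta_rot": [0, 0, 0], "fingers": -0.4}, {"slide": [0.19, -0.25, 0], "delta_rot": [0, 0, 0], "fingers": -0.4}, {"slide": [0, 0, 0], "delta_rot": [0, 0, 0], "fingers": -0.4}, {"slide": [0, 0, 0], "delta_rot": [0, 0, 0], "fingers": -0.4}]}}

```text
time_s: 4.62
tcp_pos: [0.6171, 0.1679, 0.1668]
eef_rot: [179.9, 0.1, -20.6]
contact_force: [-0.7, -0.6, -0.1]
gripper_width: 0.0344
gripper_force: 8.0
```

Run:
```python
from h import *
c=snap("w4")
z=lambda m,w,h:cv2.resize(m,(w,h))
e=pickle.load(open("w2.pkl","rb"))
i=np.zeros((600,800,3),np.uint8)
i[:400,:400]=z(rectify(c,.6,.73,.085,.215,.055,.325),400,400)
i[:300,400:]=z(c["image"],400,300)
i[300:,400:700]=z(rectify(c,.59,.74,-.2,-.05,.056,.5),300,300)
cv2.imwrite("pics/c4.png",i);plan(.668,.15,.06)
```

```text
p [0.617  0.1678 0.1674] rot [ 1.7994e+02  6.0000e-02 -2.0630e+01] slide [ 0.361 -0.009  0.715] rows 2.1 F [-0.5 -0.  -0.6] g 0.0347 8.0 t 4.675
```

View pics/c4.png

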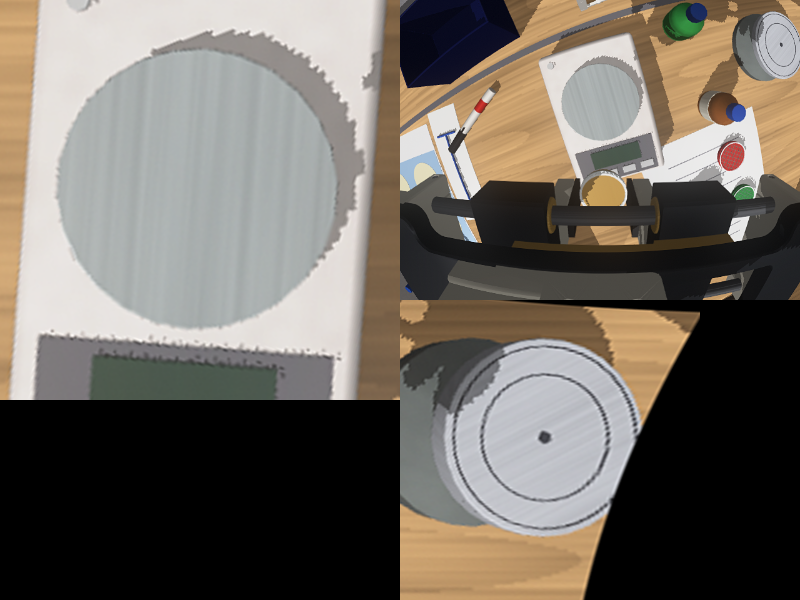

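The pan centre is at (.669,.151), 91 mm across, which matches. The turntable dot is at about (.671,-.122). I lower the dish and check the height before letting go.

{"name": "play_rows", "arguments": {"rows": [{"slide": [0.2, -0.01, 0.1], "delta_rot": [0, 0, 0], "fingers": -0.4}, {"slide": [0.164, -0.007, 0.2], "delta_rot": [0, 0, 0], "fingers": -0.4}, {"slide": [0, 0, 0.25], "delta_rot": [0, 0, 0], "fingers": -0.4}, {"slide": [0, 0, 0.11], "delta_rot": [0, 0, 0], "fingers": -0.4}, {"slide": [0, 0, 0.04], "delta_rot": [0, 0, 0], "fingers": -0.4}, {"slide": [0, 0, 0], "delta_rot": [0, 0, 0], "fingers": -0.4}, {"slide": [0, 0, 0], "delta_rot": [0, 0, 0], "fingers": -0.4}]}}

```text
time_s: 5.55
tcp_pos: [0.6706, 0.152, 0.0647]
eef_rot: [-179.9, -0.1, -20.6]
contact_force: [-0.5, 0.7, -0.7]
gripper_width: 0.0343
gripper_force: 8.0
```

Run:
```python
from h import *
plan(.669,.151,.0585)
```

```text
p [0.6706 0.152  0.0647] rot [-1.7991e+02 -1.0000e-01 -2.0590e+01] slide [-0.008  0.01   0.042] rows 0.1 F [-0.5  0.7 -0.7] g 0.0343 8.0 t 5.55
```

{"name": "play_rows", "arguments": {"rows": [{"slide": [-0.008, 0.008, 0.015], "delta_rot": [0, 0, 0], "fingers": -0.4}, {"slide": [0, 0, 0.013], "delta_rot": [0, 0, 0], "fingers": -0.4}, {"slide": [0, 0, 0.01], "delta_rot": [0, 0, 0], "fingers": -0.4}, {"slide": [0, 0, 0], "delta_rot": [0, 0, 0], "fingers": -0.4}, {"slide": [0, 0, 0], "delta_rot": [0, 0, 0], "fingers": -0.4}]}}

```text
time_s: 6.18
tcp_pos: [0.6685, 0.1508, 0.0586]
eef_rot: [-180.0, -0.0, -20.6]
contact_force: [-3.2, -0.2, 7.5]
gripper_width: 0.0344
gripper_force: 8.0
```

The dish touches the pan at the expected height, so I release and retreat.

{"name": "play_rows", "arguments": {"rows": [{"slide": [0, 0, 0], "delta_rot": [0, 0, 0], "fingers": 0.3}, {"slide": [0, 0, 0], "delta_rot": [0, 0, 0], "fingers": 0.3}, {"slide": [0, 0, 0], "delta_rot": [0, 0, 0], "fingers": 0.4}, {"slide": [0, 0, -0.1], "delta_rot": [0, 0, 0], "fingers": 0.4}, {"slide": [0, 0, -0.3], "delta_rot": [0, 0, 0], "fingers": 0.4}, {"slide": [-0.2, 0, -0.2], "delta_rot": [0, 0, 0], "fingers": 0.4}, {"slide": [-0.2, 0, -0.1], "delta_rot": [0, 0, 0], "fingers": 0.4}, {"slide": [0, 0, 0], "delta_rot": [0, 0, 0], "fingers": 0.4}]}}

```text
time_s: 7.18
tcp_pos: [0.6119, 0.1731, 0.1657]
eef_rot: [-179.8, -0.2, -20.5]
contact_force: [-0.2, 0.2, 0.2]
gripper_width: 0.0615
gripper_force: 0.0
```

Run:
```python
from h import *
c=snap("w5");T=r.capture("top")
m=rectify(c,.62,.72,.1,.2,.067,.25)
h=cv2.cvtColor(m,cv2.COLOR_BGR2HSV);k=cv2.inRange(h,(8,70,60),(28,255,255))
M=cv2.connectedComponentsWithStats(k);j=1+M[2][1:,4].argmax();print("agar",M[2][j],.72-M[3][j][1]*.25e-3,.2-M[3][j][0]*.25e-3)
plan(.4075,.09,.2)
```

```text
agar [  136   151   125   126 12367] 0.6666814304196652 0.15044364033314467
p [0.6125 0.1723 0.1635] rot [-1.7993e+02 -6.0000e-02 -2.0580e+01] slide [-1.086  0.993 -0.246] rows 3.9 F [-0.6  0.1  0. ] g 0.0614 0.0 t 7.275
```

The small dish lies at (.667,.150), about 2 mm off the pan centre. Now the medium dish.

{"name": "play_rows", "arguments": {"rows": [{"slide": [-0.27, 0.248, -0.05], "delta_rot": [0, 0, 0], "fingers": 1}, {"slide": [-0.27, 0.248, -0.05], "delta_rot": [0, 0, 0], "fingers": 1}, {"slide": [-0.27, 0.248, 0], "delta_rot": [0, 0, 0], "fingers": 1}, {"slide": [-0.27, 0.248, 0], "delta_rot": [0, 0, 0], "fingers": 1}, {"slide": [0, 0, 0], "delta_rot": [0, 0, 0], "fingers": 1}, {"slide": [0, 0, 0], "delta_rot": [0, 0, 0], "fingers": 1}]}}

```text
time_s: 8.02
tcp_pos: [0.409, 0.0899, 0.1778]
eef_rot: [-180.0, -0.0, -20.6]
contact_force: [0.6, 1.3, -0.3]
gripper_width: 0.0875
gripper_force: 0.0
```

Run:
```python
from h import *
c=snap("w6")
i=np.zeros((400,800,3),np.uint8)
z=lambda m:cv2.resize(m,(400,400))
i[:,:400]=z(rectify(c,.40,.50,.02,.12,.055,.25));i[:,400:]=z(rectify(c,.40,.50,.02,.12,.041,.25))
cv2.imwrite("pics/c6.png",i);plan(.4543,.0708,.044)
```

```text
p [0.4092 0.0901 0.1776] rot [-1.7999e+02 -3.0000e-02 -2.0630e+01] slide [0.326 0.015 0.891] rows 2.5 F [-0.1  0.9  0. ] g 0.0875 0.0 t 8.075
```

View pics/c6.png

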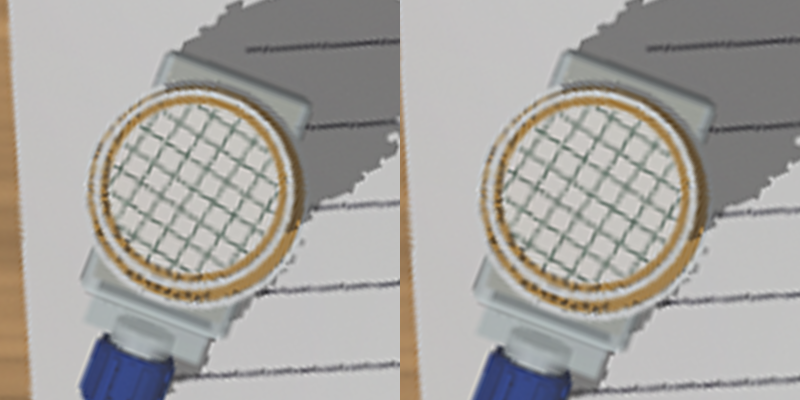

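The medium dish is at (195,187) in the left map, 50 mm across, so (.4533,.0712).

{"name": "play_rows", "arguments": {"rows": [{"slide": [0.32, 0.015, 0], "delta_rot": [0, 0, 0], "fingers": 0.7}, {"slide": [0, 0, 0.35], "delta_rot": [0, 0, 0], "fingers": 0.6}, {"slide": [0, 0, 0.3], "delta_rot": [0, 0, 0], "fingers": 0.6}, {"slide": [0, 0, 0.16], "delta_rot": [0, 0, 0], "fingers": 0.6}, {"slide": [0, 0, 0.05], "delta_rot": [0, 0, 0], "fingers": 0.6}, {"slide": [0, 0, 0.02], "delta_rot": [0, 0, 0], "fingers": 0.6}, {"slide": [0, 0, 0], "delta_rot": [0, 0, 0], "fingers": 0.6}]}}

```text
time_s: 8.95
tcp_pos: [0.4531, 0.0711, 0.0459]
eef_rot: [-180.0, -0.0, -20.6]
contact_force: [0.0, -0.2, 0.7]
gripper_width: 0.0703
gripper_force: 0.0
```

Run:
```python
from h import *
plan(.4533,.0712,.0445)
```

```text
p [0.4531 0.0711 0.0459] rot [-1.7995e+02 -4.0000e-02 -2.0610e+01] slide [ 0.001 -0.001  0.01 ] rows 0.0 F [ 0.  -0.2  0.7] g 0.0703 0.0 t 8.95
```

{"name": "play_rows", "arguments": {"rows": [{"slide": [0, 0, 0.007], "delta_rot": [0, 0, 0], "fingers": 0}, {"slide": [0, 0, 0], "delta_rot": [0, 0, 0], "fingers": 0}, {"slide": [0, 0, 0], "delta_rot": [0, 0, 0], "fingers": 0}, {"slide": [0, 0, -0.03], "delta_rot": [0, 0, 0], "fingers": 0}, {"slide": [0, 0, -0.1], "delta_rot": [0, 0, 0], "fingers": 0}, {"slide": [0, 0, -0.3], "delta_rot": [0, 0, 0], "fingers": 0}, {"slide": [0, 0, -0.4], "delta_rot": [0, 0, 0], "fingers": 0}, {"slide": [0, 0, 0], "delta_rot": [0, 0, 0], "fingers": 0}]}}

```text
time_s: 9.95
tcp_pos: [0.455, 0.072, 0.1738]
eef_rot: [-179.6, -0.4, -20.6]
contact_force: [-0.1, 0.2, -1.3]
gripper_width: 0.0495
gripper_force: 8.0
```

Run:
```python
from h import *
plan(.405,.383,.16)
```

```text
p [0.455  0.072  0.1738] rot [-179.61   -0.36  -20.57] slide [-1.041 -1.824  0.098] rows 5.5 F [-0.1  0.2 -1.3] g 0.0495 8.0 t 9.95
```

{"name": "play_rows", "arguments": {"rows": [{"slide": [-0.173, -0.304, 0], "delta_rot": [0, 0, 0], "fingers": 0}, {"slide": [-0.173, -0.304, 0], "delta_rot": [0, 0, 0], "fingers": 0}, {"slide": [-0.173, -0.304, 0], "delta_rot": [0, 0, 0], "fingers": 0}, {"slide": [-0.173, -0.304, 0], "delta_rot": [0, 0, 0], "fingers": 0}, {"slide": [-0.173, -0.304, 0], "delta_rot": [0, 0, 0], "fingers": 0}, {"slide": [-0.173, -0.304, 0], "delta_rot": [0, 0, 0], "fingers": 0}, {"slide": [0, 0, 0], "delta_rot": [0, 0, 0], "fingers": 0}, {"slide": [0, 0, 0], "delta_rot": [0, 0, 0], "fingers": 0}]}}

```text
time_s: 10.95
tcp_pos: [0.4024, 0.3811, 0.1681]
eef_rot: [179.9, 0.0, -20.6]
contact_force: [-0.8, 0.4, -0.3]
gripper_width: 0.0497
gripper_force: 8.0
```

Run:
```python
from h import *
plan(.405,.383,.0745)
```

```text
p [0.4024 0.3811 0.1681] rot [ 1.799e+02  3.000e-02 -2.059e+01] slide [ 0.012 -0.019  0.624] rows 1.6 F [-0.8  0.4 -0.3] g 0.0497 8.0 t 10.95
```

{"name": "play_rows", "arguments": {"rows": [{"slide": [0.012, -0.019, 0.25], "delta_rot": [0, 0, 0], "fingers": 0}, {"slide": [0, 0, 0.22], "delta_rot": [0, 0, 0], "fingers": 0}, {"slide": [0, 0, 0.08], "delta_rot": [0, 0, 0], "fingers": 0}, {"slide": [0, 0, 0.03], "delta_rot": [0, 0, 0], "fingers": 0}, {"slide": [0, 0, 0.02], "delta_rot": [0, 0, 0], "fingers": 0}, {"slide": [0, 0, 0], "delta_rot": [0, 0, 0], "fingers": 0}, {"slide": [0, 0, 0], "delta_rot": [0, 0, 0], "fingers": 0}]}}

```text
time_s: 11.82
tcp_pos: [0.4058, 0.384, 0.0795]
eef_rot: [-179.9, -0.0, -20.6]
contact_force: [0.9, 0.4, 0.3]
gripper_width: 0.0493
gripper_force: 8.0
```

Run:
```python
from h import *
plan(.405,.383,.0745)
```

```text
p [0.4058 0.384  0.0795] rot [-1.7993e+02 -1.0000e-02 -2.0600e+01] slide [-0.003  0.008  0.034] rows 0.1 F [0.9 0.4 0.3] g 0.0493 8.0 t 11.825
```

{"name": "play_rows", "arguments": {"rows": [{"slide": [-0.003, 0.006, 0.018], "delta_rot": [0, 0, 0], "fingers": 0}, {"slide": [0, 0, 0.01], "delta_rot": [0, 0, 0], "fingers": 0}, {"slide": [0, 0, 0.006], "delta_rot": [0, 0, 0], "fingers": 0}, {"slide": [0, 0, 0], "delta_rot": [0, 0, 0], "fingers": 0}, {"slide": [0, 0, 0], "delta_rot": [0, 0, 0], "fingers": 0}]}}

```text
time_s: 12.45
tcp_pos: [0.4048, 0.3829, 0.0738]
eef_rot: [180.0, 0.0, -20.6]
contact_force: [-2.3, -1.4, 4.3]
gripper_width: 0.0499
gripper_force: 8.0
```

{"name": "play_rows", "arguments": {"rows": [{"slide": [0, 0, 0], "delta_rot": [0, 0, 0], "fingers": 0.7}, {"slide": [0, 0, 0], "delta_rot": [0, 0, 0], "fingers": 0.7}, {"slide": [0, 0, 0], "delta_rot": [0, 0, 0], "fingers": 0.7}, {"slide": [0, 0, -0.1], "delta_rot": [0, 0, 0], "fingers": 0.7}, {"slide": [0, 0, -0.3], "delta_rot": [0, 0, 0], "fingers": 0.7}, {"slide": [0, 0, -0.35], "delta_rot": [0, 0, 0], "fingers": 0.7}, {"slide": [-0.2, 0.25, 0], "delta_rot": [0, 0, 0], "fingers": 0.7}, {"slide": [0, 0, 0], "delta_rot": [0, 0, 0], "fingers": 0.7}]}}

```text
time_s: 13.45
tcp_pos: [0.362, 0.3572, 0.1882]
eef_rot: [-179.9, 0.0, -20.6]
contact_force: [-0.1, 0.5, 0.8]
gripper_width: 0.0743
gripper_force: 0.0
```

Run:
```python
from h import *
c=snap("w7")
i=np.zeros((400,800,3),np.uint8)
z=lambda m:cv2.resize(m,(400,400))
i[:,:400]=z(rectify(c,.34,.47,.32,.45,.07,.325));i[:,400:]=z(rectify(c,.34,.47,.32,.45,.084,.325))
cv2.imwrite("pics/c7.png",i);plan(.4085,.0885,.17)
```

```text
p [0.363  0.3581 0.188 ] rot [-1.7985e+02 -1.0000e-02 -2.0560e+01] slide [0.915 1.577 0.116] rows 4.8 F [ 0.8  1.1 -1.1] g 0.0743 0.0 t 13.5
```

View pics/c7.png

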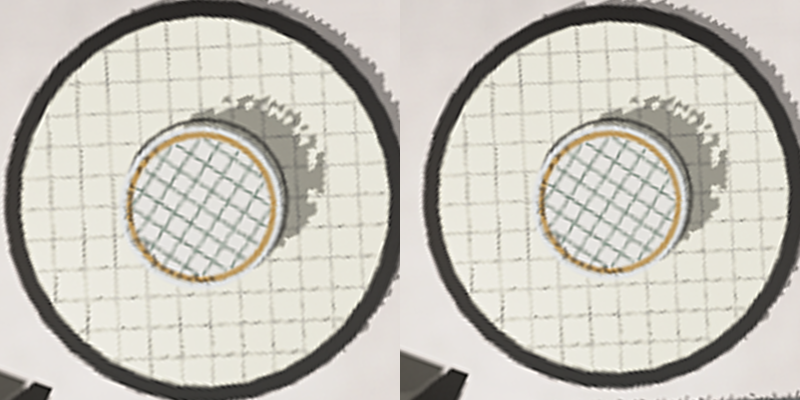

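The medium dish is within about 2.5 mm of the window centre. On to the large dish.

{"name": "play_rows", "arguments": {"rows": [{"slide": [0.183, 0.315, 0], "delta_rot": [0, 0, 0], "fingers": 1}, {"slide": [0.183, 0.315, 0], "delta_rot": [0, 0, 0], "fingers": 1}, {"slide": [0.183, 0.315, 0], "delta_rot": [0, 0, 0], "fingers": 1}, {"slide": [0.183, 0.315, 0], "delta_rot": [0, 0, 0], "fingers": 1}, {"slide": [0.183, 0.315, 0.06], "delta_rot": [0, 0, 0], "fingers": 1}, {"slide": [0, 0, 0], "delta_rot": [0, 0, 0], "fingers": 1}, {"slide": [0, 0, 0], "delta_rot": [0, 0, 0], "fingers": 1}]}}

```text
time_s: 14.38
tcp_pos: [0.4096, 0.089, 0.1777]
eef_rot: [-180.0, -0.0, -20.7]
contact_force: [-0.1, 0.2, 0.6]
gripper_width: 0.0876
gripper_force: 0.0
```

Run:
```python
from h import *
c=snap("w8")
i=np.zeros((400,800,3),np.uint8)
z=lambda m:cv2.resize(m,(400,400))
i[:,:400]=z(rectify(c,.40,.50,.02,.12,.041,.25));i[:,400:]=z(rectify(c,.36,.52,.0,.16,.025,.4))
cv2.imwrite("pics/c8.png",i);plan(.4533,.0712,.028)
```

```text
p [0.4095 0.0896 0.1777] rot [-1.7997e+02 -3.0000e-02 -2.0620e+01] slide [0.316 0.012 0.998] rows 2.8 F [ 0.4  0.3 -0.4] g 0.0873 0.0 t 14.425
```

View pics/c8.png

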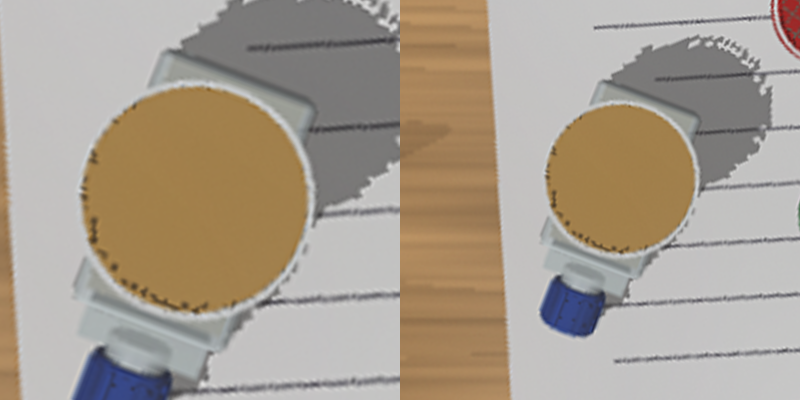

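The large dish is at (197,198) in the left map, 59 mm across, so (.4505,.0708).

{"name": "play_rows", "arguments": {"rows": [{"slide": [0.3, 0.02, 0], "delta_rot": [0, 0, 0], "fingers": 1}, {"slide": [0, 0, 0.35], "delta_rot": [0, 0, 0], "fingers": 1}, {"slide": [0, 0, 0.35], "delta_rot": [0, 0, 0], "fingers": 1}, {"slide": [0, 0, 0.2], "delta_rot": [0, 0, 0], "fingers": 1}, {"slide": [0, 0, 0.07], "delta_rot": [0, 0, 0], "fingers": 1}, {"slide": [0, 0, 0.02], "delta_rot": [0, 0, 0], "fingers": 1}, {"slide": [0, 0, 0], "delta_rot": [0, 0, 0], "fingers": 1}]}}

```text
time_s: 15.3
tcp_pos: [0.4507, 0.0712, 0.0296]
eef_rot: [-179.9, -0.1, -20.6]
contact_force: [0.0, 0.8, 0.0]
gripper_width: 0.0877
gripper_force: 0.0
```

Run:
```python
from h import *
plan(.4505,.0708,.029)
```

```text
p [0.4507 0.0712 0.0296] rot [-1.7993e+02 -6.0000e-02 -2.0570e+01] slide [-0.001  0.003  0.004] rows 0.0 F [0.  0.8 0. ] g 0.0877 0.0 t 15.3
```

{"name": "play_rows", "arguments": {"rows": [{"slide": [0, 0.002, 0], "delta_rot": [0, 0, 0], "fingers": 0.2}, {"slide": [0, 0, 0], "delta_rot": [0, 0, 0], "fingers": 0.2}, {"slide": [0, 0, 0], "delta_rot": [0, 0, 0], "fingers": 0.2}, {"slide": [0, 0, -0.03], "delta_rot": [0, 0, 0], "fingers": 0.2}, {"slide": [0, 0, -0.1], "delta_rot": [0, 0, 0], "fingers": 0.2}, {"slide": [0, 0, -0.35], "delta_rot": [0, 0, 0], "fingers": 0.2}, {"slide": [0, 0, -0.4], "delta_rot": [0, 0, 0], "fingers": 0.2}, {"slide": [0, 0, -0.1], "delta_rot": [0, 0, 0], "fingers": 0.2}]}}

```text
time_s: 16.3
tcp_pos: [0.4516, 0.0708, 0.1801]
eef_rot: [-179.7, -0.3, -20.6]
contact_force: [0.1, 0.3, -0.9]
gripper_width: 0.0599
gripper_force: 8.0
```

Run:
```python
from h import *
plan(.624,-.104,.17)
```

```text
p [0.4516 0.0708 0.1801] rot [-179.71   -0.27  -20.59] slide [1.485 0.687 0.071] rows 4.3 F [ 0.1  0.3 -0.9] g 0.0599 8.0 t 16.3
```

{"name": "play_rows", "arguments": {"rows": [{"slide": [0.297, 0.137, 0], "delta_rot": [0, 0, 0], "fingers": 0.2}, {"slide": [0.297, 0.137, 0], "delta_rot": [0, 0, 0], "fingers": 0.2}, {"slide": [0.297, 0.137, 0], "delta_rot": [0, 0, 0], "fingers": 0.2}, {"slide": [0.297, 0.137, 0], "delta_rot": [0, 0, 0], "fingers": 0.2}, {"slide": [0.297, 0.137, 0], "delta_rot": [0, 0, 0], "fingers": 0.2}, {"slide": [0, 0, 0], "delta_rot": [0, 0, 0], "fingers": 0.2}, {"slide": [0, 0, 0], "delta_rot": [0, 0, 0], "fingers": 0.2}]}}

```text
time_s: 17.18
tcp_pos: [0.6216, -0.1048, 0.1753]
eef_rot: [180.0, 0.1, -20.7]
contact_force: [-0.3, 0.6, -0.0]
gripper_width: 0.0596
gripper_force: 8.0
```

Run:
```python
from h import *
c=snap("w9")
i=np.zeros((480,800,3),np.uint8)
i[:400,:400]=cv2.resize(rectify(c,.60,.74,-.19,-.05,.056,.35),(400,400));i[:300,400:]=cv2.resize(c["image"],(400,300))
cv2.imwrite("pics/c9.png",i);plan(.671,-.122,.06)
```

```text
p [ 0.6215 -0.1043  0.1756] rot [ 1.7999e+02  3.0000e-02 -2.0620e+01] slide [ 0.351 -0.006  0.771] rows 2.2 F [ 0.3 -0.1  0.1] g 0.0595 8.0 t 17.225
```

View pics/c9.png

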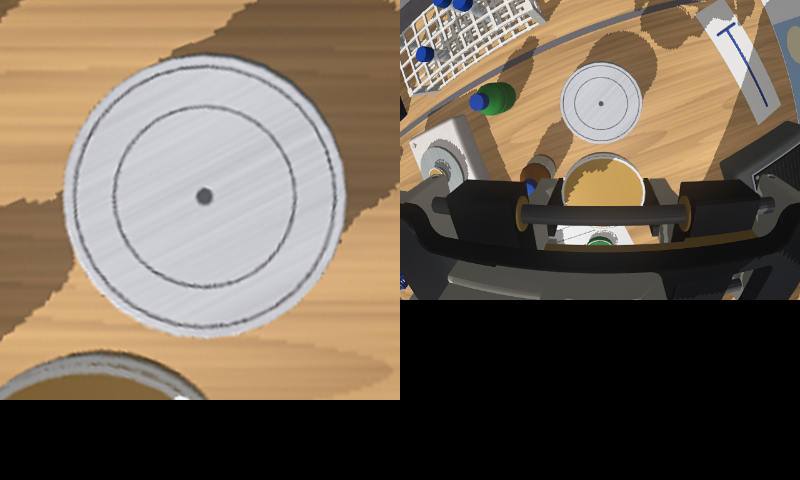

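The platter centre is at (.671,-.1214), confirmed with the 63 and 91 mm rings. I lower the large dish.

{"name": "play_rows", "arguments": {"rows": [{"slide": [0.2, -0.005, 0.1], "delta_rot": [0, 0, 0], "fingers": 0.2}, {"slide": [0.15, -0.005, 0.25], "delta_rot": [0, 0, 0], "fingers": 0.2}, {"slide": [0, 0, 0.25], "delta_rot": [0, 0, 0], "fingers": 0.2}, {"slide": [0, 0, 0.1], "delta_rot": [0, 0, 0], "fingers": 0.2}, {"slide": [0, 0, 0.03], "delta_rot": [0, 0, 0], "fingers": 0.2}, {"slide": [0, 0, 0], "delta_rot": [0, 0, 0], "fingers": 0.2}, {"slide": [0, 0, 0], "delta_rot": [0, 0, 0], "fingers": 0.2}]}}

```text
time_s: 18.1
tcp_pos: [0.6727, -0.1215, 0.068]
eef_rot: [-179.9, -0.1, -20.6]
contact_force: [-0.6, -0.2, -0.3]
gripper_width: 0.0599
gripper_force: 8.0
```

Run:
```python
from h import *
plan(.671,-.1214,.06)
```

```text
p [ 0.6727 -0.1215  0.068 ] rot [-1.7995e+02 -1.4000e-01 -2.0590e+01] slide [-0.011  0.004  0.053] rows 0.1 F [-0.6 -0.2 -0.3] g 0.0599 8.0 t 18.1
```

{"name": "play_rows", "arguments": {"rows": [{"slide": [-0.01, 0.004, 0.028], "delta_rot": [0, 0, 0], "fingers": 0.2}, {"slide": [0, 0, 0.015], "delta_rot": [0, 0, 0], "fingers": 0.2}, {"slide": [0, 0, 0.007], "delta_rot": [0, 0, 0], "fingers": 0.2}, {"slide": [0, 0, 0], "delta_rot": [0, 0, 0], "fingers": 0.2}, {"slide": [0, 0, 0], "delta_rot": [0, 0, 0], "fingers": 0.2}]}}

```text
time_s: 18.73
tcp_pos: [0.6703, -0.1217, 0.0602]
eef_rot: [-180.0, -0.1, -20.6]
contact_force: [-3.6, 2.0, 10.0]
gripper_width: 0.0593
gripper_force: 8.0
```

{"name": "play_rows", "arguments": {"rows": [{"slide": [0, 0, 0], "delta_rot": [0, 0, 0], "fingers": 0.8}, {"slide": [0, 0, 0], "delta_rot": [0, 0, 0], "fingers": 0.8}, {"slide": [0, 0, 0], "delta_rot": [0, 0, 0], "fingers": 0.8}, {"slide": [0, 0, -0.1], "delta_rot": [0, 0, 0], "fingers": 0.8}, {"slide": [0, 0, -0.3], "delta_rot": [0, 0, 0], "fingers": 0.8}, {"slide": [-0.2, 0, -0.3], "delta_rot": [0, 0, 0], "fingers": 0.8}, {"slide": [-0.2, 0, 0], "delta_rot": [0, 0, 0], "fingers": 0.8}, {"slide": [0, 0, 0], "delta_rot": [0, 0, 0], "fingers": 0.8}]}}

```text
time_s: 19.73
tcp_pos: [0.6131, -0.1, 0.1661]
eef_rot: [-179.9, -0.1, -20.6]
contact_force: [1.5, -0.3, -0.1]
gripper_width: 0.0785
gripper_force: 0.0
```

Run:
```python
from h import *
c=snap("w10")
m=rectify(c,.61,.73,-.18,-.06,.072,.25)
h=cv2.cvtColor(m,cv2.COLOR_BGR2HSV);k=cv2.inRange(h,(8,70,60),(28,255,255))
x,y=np.meshgrid(np.arange(k.shape[1]),np.arange(k.shape[0]));k[np.hypot(x-245,y-235)>140]=0
k=cv2.morphologyEx(k,cv2.MORPH_OPEN,np.ones((5,5)))
M=cv2.connectedComponentsWithStats(k);j=1+M[2][1:,4].argmax();print("agar",M[2][j],.73-M[3][j][1]*.25e-3,-.06-M[3][j][0]*.25e-3)
plan(.4075,.09,.19)
```

```text
agar [  138   130   225   225 39817] 0.6694547241128161 -0.1224178428811814
p [ 0.614  -0.1003  0.1655] rot [-1.7995e+02 -1.1000e-01 -2.0570e+01] slide [-1.734 -0.704 -0.166] rows 4.9 F [ 0.2 -0.4  0.5] g 0.0793 0.0 t 19.775
```

The large dish is about 2 mm off the platter centre. Now back for the flask.

{"name": "play_rows", "arguments": {"rows": [{"slide": [-0.345, -0.14, -0.03], "delta_rot": [0, 0, 0], "fingers": 1}, {"slide": [-0.345, -0.14, -0.03], "delta_rot": [0, 0, 0], "fingers": 1}, {"slide": [-0.345, -0.14, -0.02], "delta_rot": [0, 0, 0], "fingers": 1}, {"slide": [-0.345, -0.14, 0], "delta_rot": [0, 0, 0], "fingers": 1}, {"slide": [-0.345, -0.14, 0], "delta_rot": [0, 0, 0], "fingers": 1}, {"slide": [0, 0, 0], "delta_rot": [0, 0, 0], "fingers": 1}, {"slide": [0, 0, 0], "delta_rot": [0, 0, 0], "fingers": 1}]}}

```text
time_s: 20.65
tcp_pos: [0.4095, 0.0894, 0.1762]
eef_rot: [-180.0, -0.0, -20.5]
contact_force: [0.4, -0.0, 0.1]
gripper_width: 0.0875
gripper_force: 0.0
```

Run:
```python
from h import *
c=snap("w11")
i=np.zeros((560,800,3),np.uint8)
i[:560,:560]=cv2.resize(rectify(c,.38,.52,.0,.14,.025,.25),(560,560));i[:180,560:]=cv2.resize(c["image"],(240,180))
cv2.imwrite("pics/c11.png",i);plan(.4505,.0708,.005)
```

```text
p [0.4097 0.0889 0.176 ] rot [-1.800e+02 -2.000e-02 -2.062e+01] slide [0.297 0.017 1.14 ] rows 3.1 F [ 0.6 -0.9  0.5] g 0.0875 0.0 t 20.7
```

View pics/c11.png

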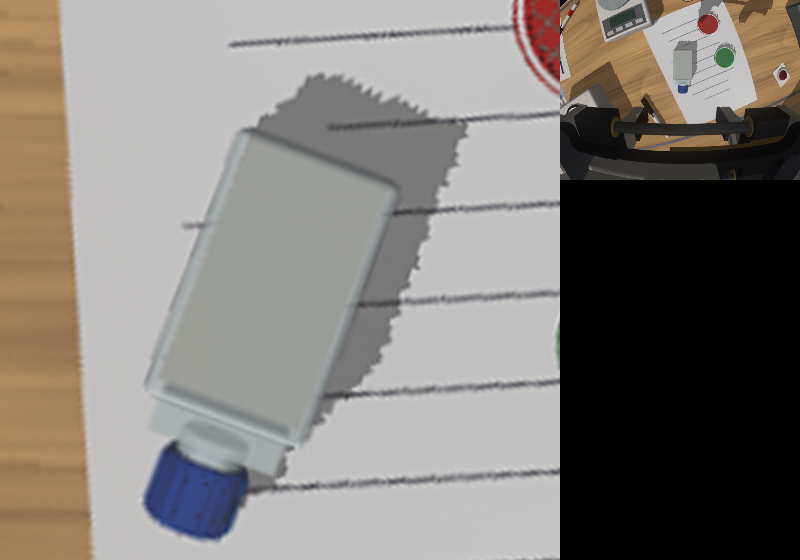

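The flask body centre is at (274,287), so (.4482,.0715), with its axis at -20.3° and a top face of about 41x69 mm. I descend around it.

{"name": "play_rows", "arguments": {"rows": [{"slide": [0.281, 0.018, 0], "delta_rot": [0, 0, 0], "fingers": 1}, {"slide": [0, 0, 0.38], "delta_rot": [0, 0, 0], "fingers": 0.8}, {"slide": [0, 0, 0.38], "delta_rot": [0, 0, 0], "fingers": 0.8}, {"slide": [0, 0, 0.25], "delta_rot": [0, 0, 0], "fingers": 0.8}, {"slide": [0, 0, 0.1], "delta_rot": [0, 0, 0], "fingers": 0.8}, {"slide": [0, 0, 0.015], "delta_rot": [0, 0, 0], "fingers": 0.8}, {"slide": [0, 0, 0], "delta_rot": [0, 0, 0], "fingers": 0.8}], "squeeze": 12}}

```text
time_s: 21.58
tcp_pos: [0.4481, 0.071, 0.0071]
eef_rot: [180.0, -0.0, -20.7]
contact_force: [0.3, -0.4, -0.7]
gripper_width: 0.079
gripper_force: 0.0
```

Run:
```python
from h import *
plan(.4482,.0715,.006)
```

```text
p [0.4481 0.071  0.0071] rot [179.99  -0.   -20.69] slide [-0.    -0.004  0.007] rows 0.0 F [ 0.3 -0.4 -0.7] g 0.079 0.0 t 21.575
```

{"name": "play_rows", "arguments": {"rows": [{"slide": [0, 0, 0], "delta_rot": [0, 0, 0], "fingers": -0.2}, {"slide": [0, 0, 0], "delta_rot": [0, 0, 0], "fingers": -0.2}, {"slide": [0, 0, 0], "delta_rot": [0, 0, 0], "fingers": -0.2}, {"slide": [0, 0, -0.03], "delta_rot": [0, 0, 0], "fingers": -0.2}, {"slide": [0, 0, -0.15], "delta_rot": [0, 0, 0], "fingers": -0.2}, {"slide": [0, 0, -0.38], "delta_rot": [0, 0, 0], "fingers": -0.2}, {"slide": [0, 0, -0.4], "delta_rot": [0, 0, 0], "fingers": -0.2}, {"slide": [0, 0, -0.35], "delta_rot": [0, 0, 0], "fingers": -0.2}]}}

```text
time_s: 22.58
tcp_pos: [0.4471, 0.0714, 0.2062]
eef_rot: [-179.9, -0.1, -20.6]
contact_force: [0.6, 0.9, -0.2]
gripper_width: 0.0437
gripper_force: 12.0
```

Run:
```python
from h import *
plan(.385,-.358,.19)
T=pickle.load(open("top.pkl","rb"))
print([back(T,*q,.087).round(3).tolist() for q in[(455,272),(532,263),(549,371),(472,384)]])
```

```text
p [0.4471 0.0714 0.2062] rot [-1.7993e+02 -6.0000e-02 -2.0600e+01] slide [0.619 2.826 0.105] rows 7.6 F [ 0.6  0.9 -0.2] g 0.0437 12.0 t 22.575
[[0.516, -0.271, 0.087], [0.535, -0.421, 0.087], [0.329, -0.438, 0.087], [0.304, -0.293, 0.087]]
```

{"name": "play_rows", "arguments": {"rows": [{"slide": [0.077, 0.353, 0], "delta_rot": [0, 0, 0], "fingers": -0.2}, {"slide": [0.077, 0.353, 0], "delta_rot": [0, 0, 0], "fingers": -0.2}, {"slide": [0.077, 0.353, 0], "delta_rot": [0, 0, 0], "fingers": -0.2}, {"slide": [0.077, 0.353, 0], "delta_rot": [0, 0, 0], "fingers": -0.2}, {"slide": [0.077, 0.353, 0], "delta_rot": [0, 0, 0], "fingers": -0.2}, {"slide": [0.077, 0.353, 0], "delta_rot": [0, 0, 0], "fingers": -0.2}, {"slide": [0.077, 0.353, 0], "delta_rot": [0, 0, 0], "fingers": -0.2}, {"slide": [0.077, 0.353, 0], "delta_rot": [0, 0, 0], "fingers": -0.2}]}}

```text
time_s: 23.58
tcp_pos: [0.384, -0.3592, 0.2039]
eef_rot: [-180.0, -0.0, -20.6]
contact_force: [1.8, -0.0, -0.4]
gripper_width: 0.0437
gripper_force: 12.0
```

{"name": "play_rows", "arguments": {"rows": [{"slide": [0, 0, 0], "delta_rot": [0, 0, -0.9], "fingers": -0.2}, {"slide": [0, 0, 0], "delta_rot": [0, 0, -0.9], "fingers": -0.2}, {"slide": [0, 0, 0], "delta_rot": [0, 0, -0.9], "fingers": -0.2}, {"slide": [0, 0, 0], "delta_rot": [0, 0, -0.9], "fingers": -0.2}, {"slide": [0, 0, 0], "delta_rot": [0, 0, -0.9], "fingers": -0.2}, {"slide": [0, 0, 0], "delta_rot": [0, 0, -0.9], "fingers": -0.2}, {"slide": [0, 0, 0], "delta_rot": [0, 0, 0], "fingers": -0.2}, {"slide": [0, 0, 0], "delta_rot": [0, 0, 0], "fingers": -0.2}]}}

```text
time_s: 24.58
tcp_pos: [0.3846, -0.3574, 0.2036]
eef_rot: [-180.0, -0.0, 4.1]
contact_force: [-0.0, 0.6, -0.7]
gripper_width: 0.044
gripper_force: 12.0
```

Run:
```python
from h import *
c=snap("w12")
i=np.zeros((600,800,3),np.uint8)
i[:600,:480]=cv2.resize(rectify(c,.31,.56,-.48,-.28,.087,.5),(480,600));i[:240,480:]=cv2.resize(c["image"],(320,240))
cv2.imwrite("pics/c12.png",i);plan(.445,-.37,.1)
```

```text
p [ 0.3846 -0.3574  0.2035] rot [-180.     -0.      4.07] slide [0.396 0.112 0.69 ] rows 2.1 F [-0.   0.2 -0.5] g 0.0437 12.0 t 24.625
```

View pics/c12.png

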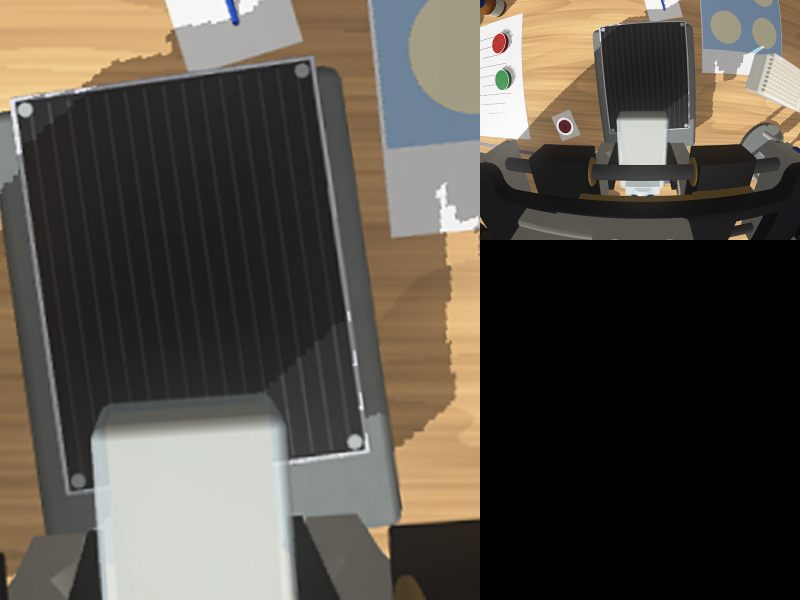

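The platform corners give a centre of (.4454,-.3592), yaw +8.1° and a size of 165x128 mm, which is consistent. I turn 4°, move over it and lower.

{"name": "play_rows", "arguments": {"rows": [{"slide": [0, 0, 0], "delta_rot": [0, 0, -0.87], "fingers": -0.2}, {"slide": [0.2, 0.035, 0], "delta_rot": [0, 0, 0], "fingers": -0.2}, {"slide": [0.2, 0.034, 0.15], "delta_rot": [0, 0, 0], "fingers": -0.2}, {"slide": [0, 0, 0.28], "delta_rot": [0, 0, 0], "fingers": -0.2}, {"slide": [0, 0, 0.18], "delta_rot": [0, 0, 0], "fingers": -0.2}, {"slide": [0, 0, 0.07], "delta_rot": [0, 0, 0], "fingers": -0.2}, {"slide": [0, 0, 0], "delta_rot": [0, 0, 0], "fingers": -0.2}, {"slide": [0, 0, 0], "delta_rot": [0, 0, 0], "fingers": -0.2}]}}

```text
time_s: 25.62
tcp_pos: [0.4463, -0.3597, 0.1028]
eef_rot: [179.9, -0.1, 8.1]
contact_force: [0.2, 0.2, 0.2]
gripper_width: 0.0438
gripper_force: 12.0
```

Run:
```python
from h import *
plan(.4454,-.3592,.094,8.1)
```

```text
p [ 0.4463 -0.3597  0.1028] rot [ 1.7993e+02 -1.0000e-01  8.1300e+00] slide [-0.006 -0.005  0.059] rows 0.2 F [0.2 0.2 0.2] g 0.0438 12.0 t 25.625
rotz total 0.01
```

{"name": "play_rows", "arguments": {"rows": [{"slide": [-0.006, -0.005, 0.03], "delta_rot": [0, 0, 0], "fingers": -0.2}, {"slide": [0, 0, 0.018], "delta_rot": [0, 0, 0], "fingers": -0.2}, {"slide": [0, 0, 0.008], "delta_rot": [0, 0, 0], "fingers": -0.2}, {"slide": [0, 0, 0], "delta_rot": [0, 0, 0], "fingers": -0.2}, {"slide": [0, 0, 0], "delta_rot": [0, 0, 0], "fingers": -0.2}]}}

```text
time_s: 26.25
tcp_pos: [0.4458, -0.3592, 0.096]
eef_rot: [179.9, -0.2, 8.2]
contact_force: [-2.5, 4.6, 16.8]
gripper_width: 0.0441
gripper_force: 12.0
```

The flask is in contact with the mat. I release and back off.

{"name": "play_rows", "arguments": {"rows": [{"slide": [0, 0, -0.005], "delta_rot": [0, 0, 0], "fingers": 0.6}, {"slide": [0, 0, 0], "delta_rot": [0, 0, 0], "fingers": 0.6}, {"slide": [0, 0, 0], "delta_rot": [0, 0, 0], "fingers": 0.6}, {"slide": [0, 0, -0.1], "delta_rot": [0, 0, 0], "fingers": 0.6}, {"slide": [0, 0, -0.3], "delta_rot": [0, 0, 0], "fingers": 0.6}, {"slide": [-0.15, 0, -0.3], "delta_rot": [0, 0, 0], "fingers": 0.6}, {"slide": [-0.2, 0, -0.2], "delta_rot": [0, 0, 0], "fingers": 0.6}, {"slide": [0, 0, 0], "delta_rot": [0, 0, 0], "fingers": 0.6}]}}

```text
time_s: 27.25
tcp_pos: [0.3924, -0.367, 0.2329]
eef_rot: [179.8, -0.3, 8.1]
contact_force: [-0.2, 0.5, -0.8]
gripper_width: 0.0699
gripper_force: 0.0
```

Run:
```python
from h import *
c=snap("w13");T=r.capture("top")
i=np.zeros((600,800,3),np.uint8)
i[:500,:400]=cv2.resize(rectify(c,.31,.56,-.46,-.26,.112,.5),(400,500));i[:300,400:]=cv2.resize(T["image"],(400,300))
i[300:,400:]=cv2.resize(T["image"][140:380,200:520],(400,300))
cv2.imwrite("pics/c13.png",i);plan(.445,-.37,.1)
```

```text
p [ 0.3926 -0.3662  0.2297] rot [ 1.7996e+02 -9.0000e-02  8.0900e+00] slide [0.341 0.074 0.865] rows 2.5 F [-0.3 -0.4 -0.1] g 0.0702 0.0 t 27.35
```

View pics/c13.png

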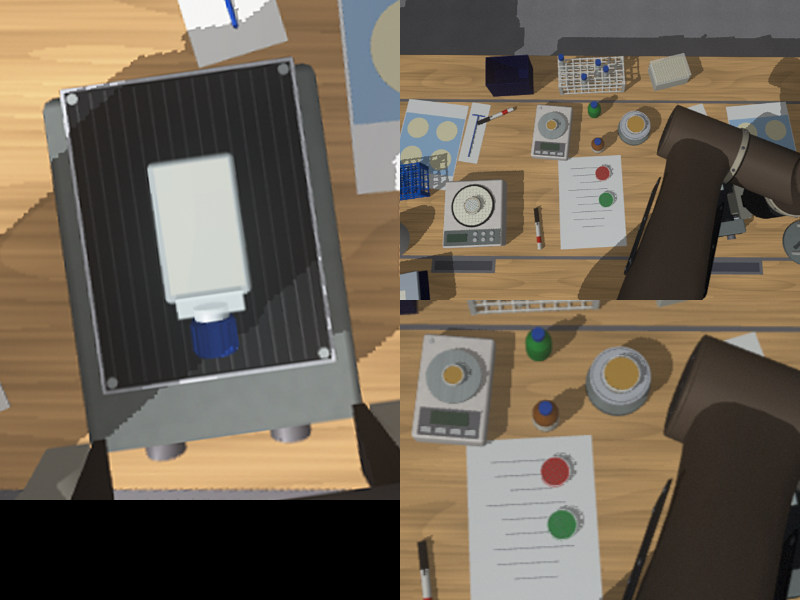

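The flask lies at (.446,-.360), aligned with the platform. All three dishes are on their instruments and the bottle hasn't moved, so I hand in.

```bash
python3 -c "
from plant import r
print(r.close_job())"
```

```text
the job is handed in; nothing more can be done
None
```

I placed all three dishes and the flask on their instruments and handed the job in at about 27 s; each measured within about 3 mm of its centre in the wrist camera, the bottle was untouched, and no verdict came back.

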